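Measure one level scoop of finishing balls

TASK

Lift the measuring scoop off its hook, scoop up finishing balls from the bin, and draw the scoop level, close under the strike bar and out over that edge of the bin, so that one level layer of four balls stays in the pocket and the rest drop back into the bin. Then stand the scoop upright in the middle of the blue build platform with its four balls and let go. Spill no balls on the bench and leave the other parts lying where they are.

Things in the scene. Friction and masses are not known exactly. Their poses are not given: they have to be found in the camera images.
- scoop: Measuring scoop, 130 g: square aluminium pocket, outside 56 x 56 mm and 27 mm high, inside 50 x 50 mm and 24 mm deep, flat underside; the side walls' front half slopes down to a 6 mm front lip, which thins to a nose 43 mm ahead of the centre; a low rib parts the floor in two lanes. Origin: centre of the underside. x to the nose, y across, z up. It hangs with the handle upright, its nose 35 degrees down and pointing along the stand's x.
- scoop_grip (a point): Grip point of the scoop, in its black bar handle, 20 mm below the top end; x -92, y 0, z +89 mm from the pocket point; axes as the scoop's. The bar is 14 mm thick across y, 18 mm deep, 134 mm long and rises backwards from the pocket's back wall at 55 degrees to the floor (direction -0.574, 0, 0.819). A cross pin, 8 mm thick, 48 mm long, sits 50 mm below the grip point.
- pocket (a point): Centre of the scoop's pocket, 15 mm above its underside, 12 mm below its rim. Axes as the scoop's.
- hook (a point): Where the middle of the cross pin lies on the forked hook, 155 mm above the worktop. The stand is a steel plate 56 mm wide, as tall as this point, face 9 mm behind it, with prongs 17 mm either side, their tips 3 mm above this point: lift 20 mm (not over 30: the pocket is below the prongs), then go 40 mm along x before rising. x points away from the plate, roughly to the robot.
- bin_floor (a point): Middle of the lowest edge of the fixed bin's floor, at the foot of its upright end wall, the one nearer the robot (12 mm above the worktop). x level along the bin to that wall, so roughly towards the robot; y across, z up. Inside 64 mm wide. From here the floor rises 10 degrees towards -x for 185 mm (measured level), then 35 degrees for 30 mm to the other rim. Rims 54 mm above this point, 80 mm at the end wall and the last 110 mm of the +y wall.
- bar (a point): Point on the middle of the strike bar's underside, 24 mm from its free end (the -x end). The straight steel bar, 6 mm thick, runs along the bin's x just inside its -y wall, 36 mm above that rim, to a post whose face is 86 mm to +x of this point. Under it the scoop passes sideways (to -y), handle behind the free end. Axes as the bin's.
- platform_top (a point): Centre of the top face of the blue anodized build platform, a plain fixed plate 150 x 150 x 12 mm; z up.
- cell0 (a point): Centre of a ball lying in one quarter of the pocket: x +12.5, y +12.5 mm from the pocket point.
- cell1 (a point): Centre of a ball lying in one quarter of the pocket: x +12.5, y -12.5 mm from the pocket point.
- cell2 (a point): Centre of a ball lying in one quarter of the pocket: x -12.5, y +12.5 mm from the pocket point.
- cell3 (a point): Centre of a ball lying in one quarter of the pocket: x -12.5, y -12.5 mm from the pocket point.
- ball0_center (a point): Centre of one of the eight equal white ceramic finishing balls, 24 mm across, 18 g, lying in the bin against its end wall at the start.
- ball1_center (a point): Centre of one of the eight equal white ceramic finishing balls, 24 mm across, 18 g, lying in the bin against its end wall at the start.
- ball2_center (a point): Centre of one of the eight equal white ceramic finishing balls, 24 mm across, 18 g, lying in the bin against its end wall at the start.
- ball3_center (a point): Centre of one of the eight equal white ceramic finishing balls, 24 mm across, 18 g, lying in the bin against its end wall at the start.
- ball4_center (a point): Centre of one of the eight equal white ceramic finishing balls, 24 mm across, 18 g, lying in the bin against its end wall at the start.
- ball5_center (a point): Centre of one of the eight equal white ceramic finishing balls, 24 mm across, 18 g, lying in the bin against its end wall at the start.
- ball6_center (a point): Centre of one of the eight equal white ceramic finishing balls, 24 mm across, 18 g, lying in the bin against its end wall at the start.
- ball7_center (a point): Centre of one of the eight equal white ceramic finishing balls, 24 mm across, 18 g, lying in the bin against its end wall at the start.
- hip_stem: White nylon hip stem prototype, 120 mm, lying loose; leave it alone.
- cranial_plate0: Translucent amber cranial plate, 80 x 80 mm, loose; leave it alone.
- cranial_plate1: Smaller translucent amber cranial plate, 55 x 65 mm, loose; leave it alone.
- deburr_handle: Black deburring handle, 135 mm, lying loose; leave it alone.
There are look-alikes about, which are no part of the job. What is shaped like the scoop but purple is not meant.

How it is judged:
By the outcome, as a careful person would: the job done as asked, in the order asked, and still so for the second after the job is handed in, with the robot touching nothing.
It also fails if it takes over 72 s, if anything falls off the work surface, if the arm or the gripper's body presses on something with over 40 N, if the wrist force passes 120 N, or if a joint passes its speed limit or range.

ROBOT

A 6-joint arm with a two-finger parallel gripper is mounted at the origin on the work surface. World frame = base frame: x ahead of the robot, y to its left, z up, the work surface at z = 0. Lengths are in m, angles in rad, forces in N, time in s.
With the tool pointing down it reaches from about 0.375 to 0.975 m from the base axis. Payload 3.8 kg.
Tool frame: the origin (TCP) lies between the finger pads; the fingertips stand 17 mm ahead of it and the grasp point (between the pads) lies 2 mm behind it; z points along the fingers, y is the line along which they close (so a half turn about z gives the same grasp; the last joint's range is limited). The gripper opens to 85 mm and grips with 20 to 120 N. Pads are 22 mm wide; open, the fingers measure 114 mm over their backs; the gripper's body (76 mm by 85 mm) begins 54 mm behind the grasp point. The pads swing forward as they close: fully open they stand 13 mm farther back than shut.
Start: joints at [-1.23, 0.264, 1.604, -0, 1.274, -0.037], TCP at [0.249, -0.627, 0.248] pointing down, gripper open.
Joint ranges: [-2.63, 2.63], [-0.94, 2.18], [0.31, 2.57], [-1.31, 4.45], [0, 2.66], [-2.55, 2.55]. Speed limits (rad/s): [2.57, 2.57, 3.14, 3.14, 3.14, 3.14].

INTERFACE

Orientations are given as a rotation vector (axis times angle).
In Python, from workcell import bot gives the robot as it stands.
- The arm moves only by the tool play_rows, never from a script. Its argument "steps" is one flat list of numbers, 4 for each row, row after row: the shift along the tool's x, y, z in m, then the turn about the tool's z in rad. A call has 1 to 10 rows; each row is the pose to reach, as a shift and turn from the pose commanded when the call began, along the tool's axes at that moment; what a row does not reach only later rows make up. A row lasts 1/8 s, in which the tool goes at most 62.5 mm and 10.7 degrees, less where a joint would pass 70% of its speed; a pose out of reach is approached as far as the arm can. A call with a gripper value outside its range is refused whole. "jaw" is the closure in counts, from 0 (fully open) to 255 (shut), set as the call begins (left out, the last holds). The fingers move at their own pace and stop on an object; "grip_force" is the grip in N (left out, the last holds). Time passes only in rows, so rows that repeat a pose let the fingers close. It gives the time, the measured TCP pose, the force, the opening and the grip force at its end, in the units of the state.
- bot.read_state(): the state, without advancing time (a new reading comes with each control period).
- bot.read_camera(name): name is "side" or "top" or "wrist"; returns a dict with "pixels" (480x640x3 uint8, blue, green, red), "mtx" (3x3 intrinsics, pixels), "R" (3x3) and "t" (3): a world point X has camera coordinates R X + t. Camera axes: x right, y down, z forward; pixel columns grow to the right and rows downward; lengths in m; the calibration is good to about 2 mm. A picture is of the moment at which its call begins. There is no depth.
- bot.finish_job(): hands the job in; it is judged then, once.
The state is a dict: "time": time; "q": joint angles; "joint_vel": joint speeds; "joint_torque": joint torques, N m; "tool_pos": TCP position; "tcp_rot": TCP orientation; "wrist_force": force on the tool from outside, world axes, zero at the start; "torque": the same for the moment, N m; "width": opening from 0.0 (shut) to 1.0 (fully open); "grip_force": force on a finger pad.
Only numpy, scipy, OpenCV 4.12 (cv2) and the standard library are available. Lean on these libraries where they do the work, as an engineer would, in place of code of your own. Each camera call takes 0.05 s, during which the arm holds its last target. There are 200 camera calls.

## Working session

There is one attempt and no reset: what is moved stays moved. The work goes in short steps, Python scripts to look and compute and a tool call to move; the robot and the scene stay as the last step left them, time stands still between calls to the robot, and variables do not carry over. Pictures are saved under pics/ and viewed, at most 10 in all, crops included, and the job is handed in when it is done.

Besides the shell and the picture viewer there is one more tool, called after ">>>" as name(argument=value, ...) on one line, values as JSON. play_rows: Moves the arm, as the interface text tells. Its arguments: {"type":"object","properties":{"steps":{"type":"array"},"jaw":{"type":"number"},"grip_force":{"type":"number"}},"required":["steps"]}

```bash
mkdir -p pics; ls
cat > h.py <<'E'
import numpy as np, cv2
from workcell import bot
def grab(n,f=None):
    c=bot.read_camera(n)
    if f: cv2.imwrite('pics/'+f,c['pixels'])
    np.savez('last_%s.npz'%n,**c)
    return c
def ray(c,u,v):
    R=np.array(c['R']);t=np.array(c['t']);K=np.array(c['mtx'])
    d=R.T@np.linalg.inv(K)@np.array([u,v,1.]);return -R.T@t,d/np.linalg.norm(d)
def atz(c,u,v,z):
    o,d=ray(c,u,v);return o+d*(z-o[2])/d[2]
def proj(c,X):
    p=np.array(c['mtx'])@(np.array(c['R'])@np.array(X)+np.array(c['t']));return p[:2]/p[2]
def tri(c1,p1,c2,p2):
    (o1,d1),(o2,d2)=ray(c1,*p1),ray(c2,*p2)
    s=np.linalg.lstsq(np.c_[d1,-d2],o2-o1,rcond=None)[0]
    a,b=o1+s[0]*d1,o2+s[1]*d2
    return (a+b)/2,np.linalg.norm(a-b)
E
python3 -c "
from h import *
for n in ['top','side']:
    c=grab(n,n+'0.png'); print(n,c['mtx'],c['R'],c['t'])
print(bot.read_state())"
```

```text
pics
top [[573.32923201   0.         311.48327777]
 [  0.         573.32923201 242.05794778]
 [  0.           0.           1.        ]] [[-0.02780296 -0.99961276  0.00114882]
 [-0.99041262  0.02739146 -0.13539774]
 [ 0.13531385 -0.00490227 -0.99079066]] [0.10552073 0.47453823 1.25366078]
side [[599.04226049   0.         331.22409701]
 [  0.         599.04226049 235.166399  ]
 [  0.           0.           1.        ]] [[-0.85925792 -0.51108269 -0.02168669]
 [-0.24503613  0.44844099 -0.85956848]
 [ 0.44903577 -0.733277   -0.51056019]] [0.45089869 0.19389513 1.27863703]
{'time': 0.1, 'q': array([-1.22992155e+00,  2.64672722e-01,  1.60524477e+00,  2.38066859e-05,
        1.27370385e+00, -3.68527569e-02]), 'joint_vel': array([-0.0009322 , -0.00081783, -0.00397702, -0.00128976,  0.00057211,
       -0.0002312 ]), 'joint_torque': array([ 2.24060141e-04, -5.16708112e+01, -3.68589342e+01,  4.88470448e-06,
        6.30678929e-03, -1.31876308e-05]), 'tool_pos': array([ 0.24877064, -0.62680878,  0.24708596]), 'tcp_rot': array([-3.08375846e+00, -5.89424077e-01,  4.46923383e-04]), 'wrist_force': array([-0.09834075, -0.42708525,  0.55730718]), 'torque': array([-0.04036828, -0.04765755,  0.03118693]), 'grip_force': 0.0, 'width': 1.001371524730094}
```

View pics/top0.png

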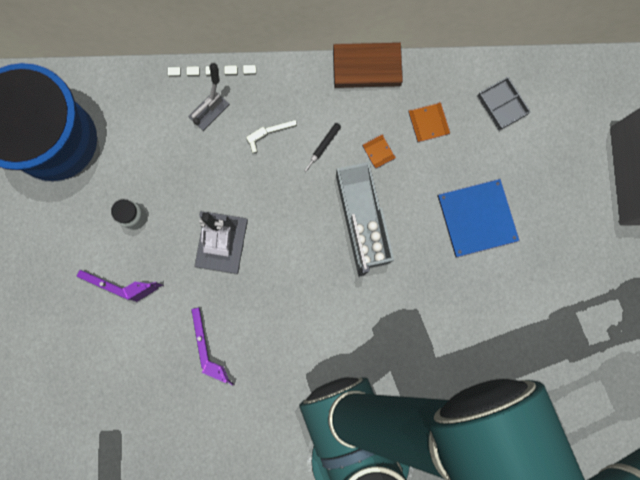

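View pics/side0.png

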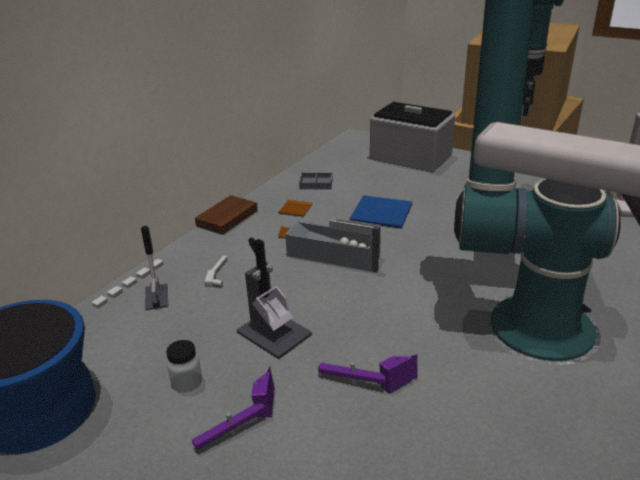

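Candidates for the scoop: the grey pocket with a black handle on the stand (top 217,235; side 268,300), two purple look-alikes (top 120,285 and 210,350), and a grey tool with a black handle (top 211,100). The one on the stand fits: aluminium, handle upright, on a forked hook. I'll confirm with an enlarged crop. The bin is at top (363,220) and the platform at (478,218).

```bash
python3 -c "
from h import *
t=cv2.imread('pics/top0.png');s=cv2.imread('pics/side0.png')
def cr(i,u,v,w,h,k): return cv2.resize(i[v:v+h,u:u+w],None,fx=k,fy=k,interpolation=cv2.INTER_CUBIC)
cv2.imwrite('pics/c1.png',np.hstack([cr(t,188,200,65,80,6),cr(s,230,230,65,80,6)]))
a=cr(t,325,155,75,125,4.8); b=cr(s,275,210,110,70,3.8)
b=cv2.copyMakeBorder(b,0,a.shape[0]-b.shape[0],0,0,0)
cv2.imwrite('pics/c2.png',np.hstack([a,b])); print(a.shape,b.shape)
"
```

```text
(600, 360, 3) (600, 418, 3)
```

View pics/c1.png

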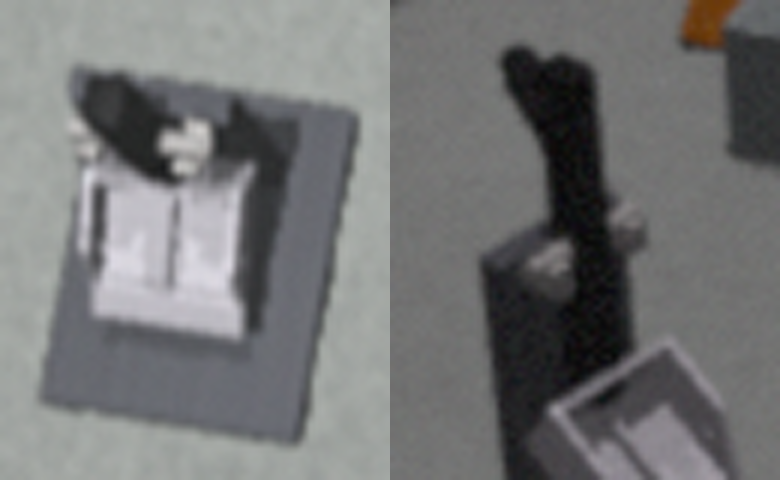

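View pics/c2.png

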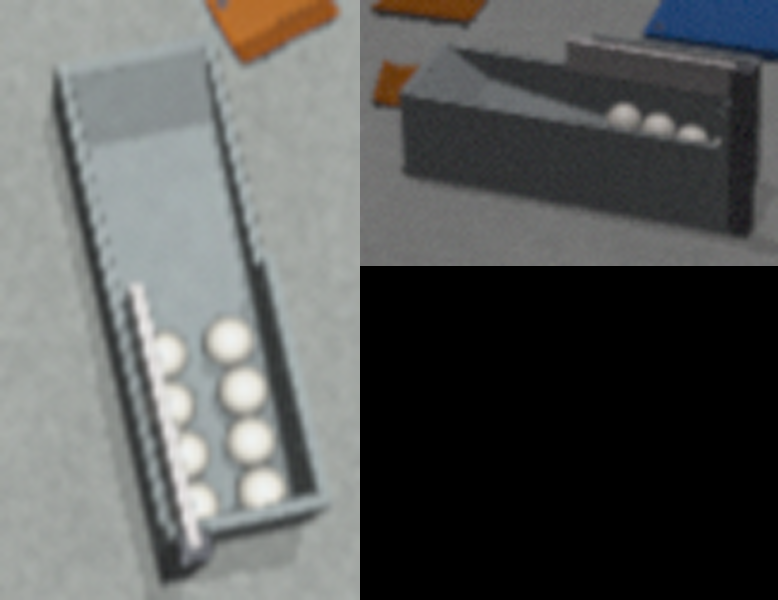

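The crops confirm it: the stand holds an aluminium pocket with a rib and a black upright handle (top px ~(205,217) at its upper end, nose edge (204–228,252)). The bin crop shows the bar free end at about (353,215), the end wall at about (393,259) and eight balls in two columns. Next I fit the poses.

```bash
cat > fit1.py <<'E'
from h import *
from scipy.optimize import least_squares
T=dict(np.load('last_top.npz'));S=dict(np.load('last_side.npz'))
def Rz(a): c,s=np.cos(a),np.sin(a);return np.array([[c,-s,0],[s,c,0],[0,0,1]])
def Ry(a): c,s=np.cos(a),np.sin(a);return np.array([[c,0,s],[0,1,0],[-s,0,c]])
pin=np.array([-92,0,104])/1e3+.05*np.array([.574,0,-.819])
def sc(p,x): # scoop point -> world when hanging
    return np.array([x[0],x[1],.155])+Rz(x[2])@Ry(np.radians(35))@(np.array(p)/1e3-pin)
tc=lambda u,v:(188+u/6,200+v/6); scp=lambda u,v:(230+(u-390)/6,230+v/6)
obs=[(T,(43,28,1),tc(243,337)),(T,(43,-28,1),tc(95,316)),(S,(-28,-28,27),scp(552,410)),(S,(-28,28,27),scp(668,342)),(T,(-92-11.5,0,104+16.4),tc(102,92))]
f=lambda x:np.concatenate([proj(c,sc(p,x))-q for c,p,q in obs])
r=least_squares(f,[.5,.2,np.pi]);print('hook',r.x,np.degrees(r.x[2]),np.round(r.fun.reshape(-1,2),1))
print('handle top side px',proj(S,sc((-103.5,0,120.4),r.x)))
bc=lambda u,v:(325+u/4.8,155+v/4.8)
P=lambda u,v,z:atz(T,*bc(u,v),z)
fl,fr=P(58,68,.066),P(210,45,.066); er=P(328,500,.092); b0,b1=P(137,285,.108),P(192,540,.108)
print('far',fl,fr,'endR',er,'bar',b0,b1)
for n,a,b in(('bar',b0,b1),('rt',fr,er),('far',fl,fr)): print(n,np.degrees(np.arctan2(*(b-a)[1::-1])),np.linalg.norm((b-a)[:2]))
hsv=cv2.cvtColor(T['pixels'],cv2.COLOR_BGR2HSV)
m=cv2.inRange(hsv,(105,150,80),(125,255,255));m[:,:400]=0
cn=max(cv2.findContours(m,0,2)[0],key=cv2.contourArea)
w=np.array([atz(T,*p,.012)[:2] for p in cn[:,0]]).astype(np.float32);print('plat',cv2.minAreaRect(w))
# side cam check of bin
print('side proj',[proj(S,p) for p in(fl,fr,er,b0)])
E
python3 fit1.py
```

```text
hook [0.50599035 0.29727042 2.98902589] 171.25856823485645 [[-0.2 -0.7]
 [-0.5 -0.3]
 [ 0.3 -0.5]
 [ 0.2 -1.9]
 [-0.8  1.2]]
handle top side px [259.36138371 240.15720272]
far [0.63450563 0.03108251 0.066     ] [ 0.64351222 -0.03971703  0.066     ] endR [ 0.42754516 -0.08057025  0.092     ] bar [0.52377274 0.00176797 0.108     ] [ 0.41000377 -0.01798151  0.108     ]
bar -170.15200392837951 0.11547043069150377
rt -169.28826370199062 0.2197970780028132
far -82.75020131316018 0.07137012584983095
plat ((0.5267342329025269, -0.29078203439712524), (0.1462506800889969, 0.1483466774225235), 12.892974853515625)
side proj [array([286.85536123, 233.42757192]), array([299.34582811, 220.47575926]), array([380.8005778, 224.6296553]), array([330.23640369, 224.27857199])]
```

```bash
cat >> h.py <<'E'
from scipy.spatial.transform import Rotation as Ro
def to(p,yaw=None,zc=None):
    "shift (tool axes) and tool-z turn to bring TCP to p with tool-x heading yaw (deg)"
    s=bot.read_state();M=Ro.from_rotvec(s['tcp_rot']).as_matrix()
    cur=np.degrees(np.arctan2(M[1,0],M[0,0]));d=M.T@(np.array(p)-s['tool_pos'])
    tw=0 if yaw is None else -np.radians((yaw-cur+180)%360-180)
    print('to',np.round(d,4),'turn',round(tw,3),'now',np.round(s['tool_pos'],4),'yaw',round(cur,2),'t',round(s['time'],2),'tilt',np.round(M[:,2],4))
E
python3 -c "
from h import *
to([.506,.297,.32],171.3)"
```

```text
to [ 0.5798 -0.764  -0.0713] turn -2.612 now [ 0.2488 -0.6268  0.2471] yaw 21.64 t 0.1 tilt [-7.0e-04  1.9e-03 -1.0e+00]
```

>>> play_rows(steps=[0,0,-0.06,-0.15,0.05,-0.07,-0.073,-0.35,0.1,-0.13,-0.073,-0.55,0.15,-0.19,-0.073,-0.75,0.19,-0.25,-0.073,-0.95,0.23,-0.3,-0.073,-1.15,0.27,-0.35,-0.073,-1.35,0.3,-0.4,-0.073,-1.5,0.34,-0.45,-0.073,-1.7,0.37,-0.49,-0.073,-1.9], jaw=0)

```text
time: 1.35
tool_pos: [0.3983, -0.0841, 0.3211]
tcp_rot: [1.395, 2.814, 0.0]
wrist_force: [1.3, -0.1, 0.5]
width: 1.0
grip_force: 0.0
```

```bash
python3 -c "
from h import *
to([.506,.297,.32],171.3);print(bot.read_state()['q'])"
```

```text
to [0.2381 0.3164 0.0011] turn -0.769 now [ 0.3983 -0.0841  0.3211] yaw 127.25 t 1.35 tilt [ 5.e-04 -1.e-04 -1.e+00]
[-2.69370237e-01 -3.03643007e-01  2.02907383e+00  2.87047875e-05
  1.41568337e+00 -9.19561653e-01]
```

>>> play_rows(steps=[0.04,0.05,0,-0.1,0.08,0.1,0,-0.25,0.11,0.15,0,-0.4,0.15,0.2,0,-0.55,0.18,0.24,0,-0.7,0.21,0.28,0,-0.75,0.23,0.31,0,-0.769,0.238,0.3164,0,-0.769,0.238,0.3164,0,-0.769,0.238,0.3164,0,-0.769])

```text
time: 2.6
tool_pos: [0.5081, 0.2931, 0.3213]
tcp_rot: [-0.248, -3.132, 0.001]
wrist_force: [-1.3, 0.2, -0.3]
width: 0.998
grip_force: 0.0
```

```bash
python3 -c "
from h import *
to([.506,.297,.203],171.3);c=grab('wrist','w1.png')
R=c['R'];print(R,-np.array(R).T@c['t'],c['mtx'])
for z in(.225,.155): print(z,proj(c,[.506,.297,z]))"
```

```text
to [0.0027 0.0036 0.1182] turn -0.006 now [0.5081 0.2931 0.3213] yaw 170.93 t 2.6 tilt [-3.e-04 -6.e-04 -1.e+00]
[[ 0.15793246  0.98744758 -0.00215041]
 [ 0.95296541 -0.15184616  0.26229691]
 [ 0.25867792 -0.04347446 -0.96498482]] [0.44238167 0.30236318 0.44783844] [[347.80152993   0.         319.79045089]
 [  0.         347.80152993 242.63952973]
 [  0.           0.           1.        ]]
0.225 [327.64136645 247.12819428]
0.155 [326.0442807  224.77709527]
```

View pics/w1.png

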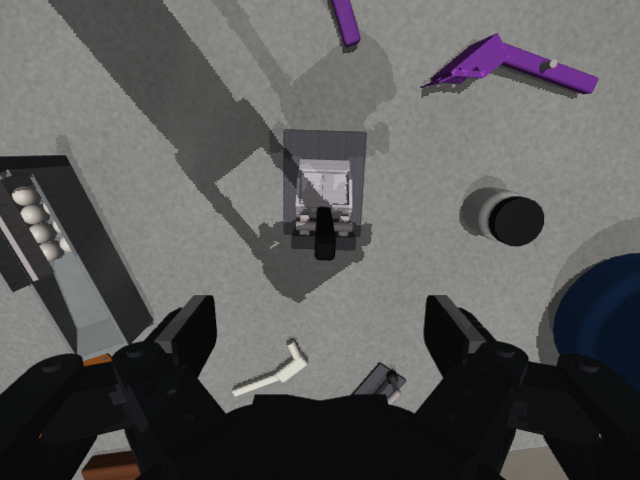

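The handle top sits at (325,249) against a prediction of (327,247), and the pin middle is at (326,226). That agrees within about 1.5 mm, so I descend and grip.

>>> play_rows(steps=[0.003,0.003,0.03,0,0.003,0.003,0.06,0,0.003,0.003,0.09,0,0.003,0.003,0.11,0,0.003,0.003,0.118,0,0.003,0.003,0.118,0,0.003,0.003,0.118,0])

```text
time: 3.52
tool_pos: [0.5067, 0.2981, 0.2047]
tcp_rot: [0.247, 3.13, 0.002]
wrist_force: [0.6, 0.5, -0.3]
width: 0.998
grip_force: 0.0
```

>>> play_rows(steps=[0,0,0,0,0,0,0,0,0,0,0,0,0,0,0,0,0,0,0,0,0,0,0,0], jaw=255, grip_force=80)

```text
time: 4.28
tool_pos: [0.5059, 0.2977, 0.2034]
tcp_rot: [-0.247, -3.132, -0.0]
wrist_force: [-2.1, -0.9, 2.0]
width: 0.154
grip_force: 77.9
```

>>> play_rows(steps=[0,0,-0.012,0,0,0,-0.023,0,0,0,-0.023,0,0.02,0,-0.023,0,0.04,0,-0.023,0,0.05,0,-0.023,0,0.055,0,-0.03,0,0.06,0,-0.06,0,0.06,0,-0.09,0,0.06,0,-0.1,0])

```text
time: 5.52
tool_pos: [0.4478, 0.3079, 0.3063]
tcp_rot: [0.246, 3.128, 0.005]
wrist_force: [-0.6, 0.4, -1.3]
width: 0.154
grip_force: 78.2
```

```bash
python3 -c "
from h import *
s=bot.read_state();print(s['wrist_force'],s['torque'],s['q'])
to([.60,.02,.30],-170)
grab('wrist','w2.png')"
```

```text
[-0.56190954  0.36848149 -1.34017709] [ 0.07092158 -0.04231582  0.0349753 ] [ 5.56625139e-01 -2.09376721e-02  1.81486262e+00 -2.05247539e-04
  1.34245209e+00 -8.56960582e-01]
to [-0.1954 -0.2605  0.0063] turn -0.332 now [0.4478 0.3079 0.3063] yaw 170.99 t 5.53 tilt [ 0.0045  0.0026 -1.    ]
```

View pics/w2.png

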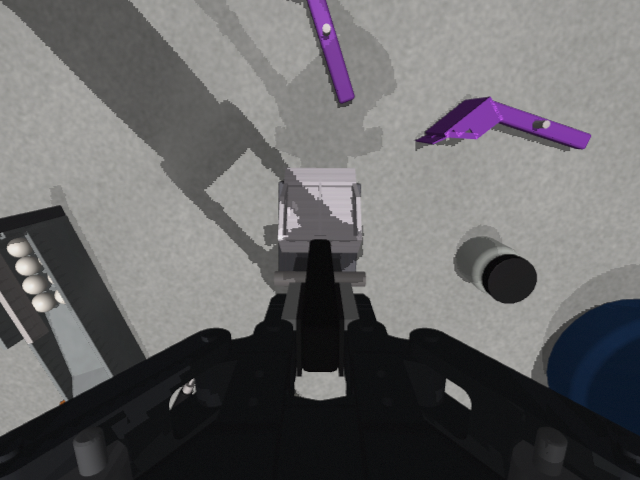

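```bash
python3 -c "
from h import *
to([.597,-.012,.30],-169.3)"
```

```text
to [-0.1974 -0.2926  0.0064] turn -0.344 now [0.4478 0.3079 0.3065] yaw 170.99 t 5.58 tilt [ 0.0045  0.0026 -1.    ]
```

>>> play_rows(steps=[0,-0.03,0,-0.02,0,-0.075,0,-0.07,-0.01,-0.12,0,-0.12,-0.05,-0.16,0,-0.18,-0.09,-0.2,0,-0.23,-0.13,-0.235,0.003,-0.28,-0.17,-0.27,0.005,-0.32,-0.19,-0.288,0.006,-0.344,-0.197,-0.293,0.006,-0.344,-0.197,-0.293,0.006,-0.344])

```text
time: 6.82
tool_pos: [0.5949, -0.013, 0.2962]
tcp_rot: [0.291, -3.126, -0.001]
wrist_force: [0.0, -0.4, -1.6]
width: 0.159
grip_force: 78.5
```

```bash
cat > binview.py <<'E'
from h import *
import sys
B=np.array([.4248,-.0448,.012]);th=np.radians(-169.3)
def bw(x,y,z,B=B,th=th):
    c,s=np.cos(th),np.sin(th);return B+np.array([c*x-s*y,s*x+c*y,z])/1e0
to([.597,-.012,.30],-169.3)
c=grab('wrist'); im=c['pixels'].copy()
def L(a,b,col): cv2.line(im,*[tuple(int(round(v*16)) for v in proj(c,bw(*np.array(p)/1e3))) for p in(a,b)],col,1,cv2.LINE_AA,4)
for y in(-32,): L((-215,y,54),(0,y,54),(0,0,255))
L((-215,32,54),(-110,32,54),(0,0,255));L((-110,32,80),(0,32,80),(0,0,255));L((0,-32,80),(0,32,80),(0,255,0));L((-215,-32,54),(-215,32,54),(0,255,0))
L((-185,-32,32.6),(-185,32,32.6),(255,0,0))
np.save('w3.npy',im); cv2.imwrite('pics/w3.png',cv2.resize(im[0:320,160:560],None,fx=1.9,fy=1.8))
E
python3 binview.py
```

```text
to [-0.0022  0.0006 -0.0038] turn -0.001 now [ 0.5949 -0.013   0.2962] yaw -169.36 t 6.83 tilt [-1.9e-03  6.0e-04 -1.0e+00]
```

View pics/w3.png

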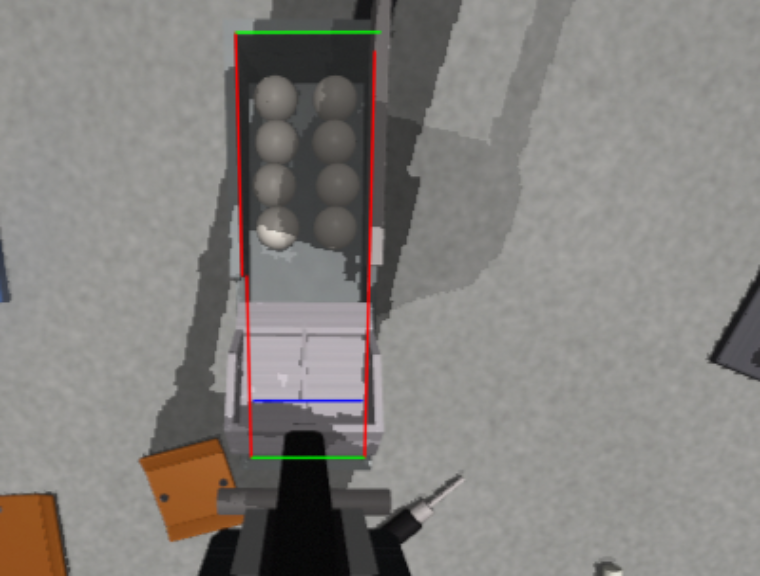

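The bin overlay matches the rims to within about 1.5 mm and the scoop is lined up with it. Next I lower the nose to the floor.

>>> play_rows(steps=[0.01,0,0.03,0,0.01,0,0.06,0,0.01,0,0.085,0,0.01,0,0.097,0,0.01,0,0.1,0], grip_force=40)

```text
time: 7.5
tool_pos: [0.5848, -0.0142, 0.1969]
tcp_rot: [0.294, -3.127, -0.0]
wrist_force: [0.9, -0.7, -1.4]
width: 0.153
grip_force: 78.5
```

```bash
cat >> h.py <<'E'
def bin_(extra=''):
    s=bot.read_state();B=np.array([.4248,-.0448,.012]);th=np.radians(-169.3);c,n=np.cos(th),np.sin(th)
    d=s['tool_pos']-B;f=s['wrist_force']
    print('bin x %.1f y %.1f z(world) %.1f'%tuple(1e3*np.array([c*d[0]+n*d[1],-n*d[0]+c*d[1],s['tool_pos'][2]])),'F bin',np.round([c*f[0]+n*f[1],-n*f[0]+c*f[1],f[2]],1),'t',round(s['time'],2),'w',round(s['width'],3),'gf',round(s['grip_force'],1),extra)
E
python3 -c "
from h import *
bin_()"
```

```text
bin x -162.9 y -0.4 z(world) 196.9 F bin [-0.8  0.9 -1.4] t 7.5 w 0.153 gf 78.5
```

>>> play_rows(steps=[0,0,0.004,0,-0.007,0,0.007,0,-0.014,0,0.0105,0,-0.021,0,0.0135,0,-0.0275,0,0.0165,0], jaw=255, grip_force=40)

```text
time: 8.12
tool_pos: [0.6139, -0.0099, 0.1825]
tcp_rot: [-0.292, 3.126, -0.0]
wrist_force: [-2.3, 0.7, 4.9]
width: 0.155
grip_force: 79.3
```

```bash
python3 -c "
from h import *
bin_();print(bot.read_state()['torque']);grab('side')
c=dict(np.load('last_side.npz'));im=c['pixels']
cv2.imwrite('pics/s2.png',cv2.resize(im[140:290,220:420],None,fx=4,fy=4))"
```

```text
bin x -192.3 y 0.8 z(world) 182.5 F bin [ 2.2 -1.2  4.9] t 8.12 w 0.155 gf 79.3 
[-0.00323226  1.08062129 -0.06535313]
```

View pics/s2.png

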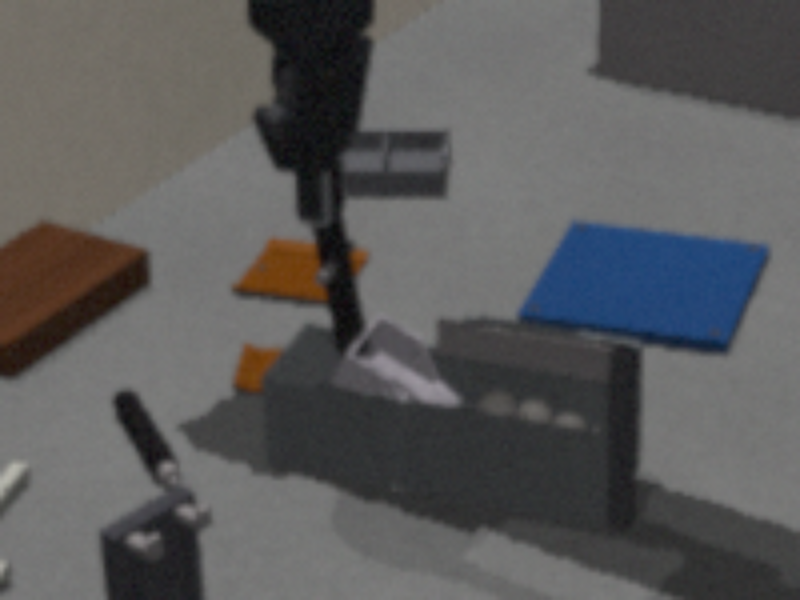

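The picture (side view, pocket near (400,370) in the crop) shows the nose on the floor and the scoop turning in the grip as planned. I continue the arc until the underside is flush.

>>> play_rows(steps=[-0.0065,0,0.0035,0,-0.013,0,0.007,0,-0.019,0,0.011,0,-0.025,0,0.0155,0,-0.031,0,0.02,0,-0.0365,0,0.0245,0,-0.0365,0,0.027,0])

```text
time: 9.05
tool_pos: [0.6518, -0.0028, 0.1566]
tcp_rot: [-0.292, 3.121, -0.0]
wrist_force: [2.2, 0.9, 11.7]
width: 0.156
grip_force: 77.9
```

```bash
python3 -c "
from h import *
bin_();print(bot.read_state()['torque'])"
```

```text
bin x -230.9 y 0.8 z(world) 156.6 F bin [-2.3 -0.5 11.7] t 9.05 w 0.156 gf 77.9 
[ 0.14529166  0.53887643 -0.07365539]
```

>>> play_rows(steps=[0.004,0,0.0,0,0.009,0,0.001,0,0.014,0,0.002,0,0.019,0,0.003,0,0.024,0,0.004,0,0.029,0,0.005,0,0.034,0,0.006,0,0.039,0,0.007,0,0.044,0,0.0077,0,0.048,0,0.0085,0])

```text
time: 10.3
tool_pos: [0.6059, -0.0121, 0.1494]
tcp_rot: [-0.292, 3.117, -0.002]
wrist_force: [3.7, -0.1, 9.1]
width: 0.153
grip_force: 77.7
```

```bash
python3 -c "
from h import *
bin_();print(bot.read_state()['torque'])"
```

```text
bin x -184.0 y 1.5 z(world) 149.4 F bin [-3.6  0.8  9.1] t 10.3 w 0.153 gf 77.7 
[ 0.08783662 -0.08655658  0.02325308]
```

>>> play_rows(steps=[0.005,0.001,0.001,0,0.01,0.001,0.002,0,0.015,0.001,0.003,0,0.02,0.001,0.0037,0,0.025,0.001,0.0045,0,0.029,0.001,0.0052,0])

```text
time: 11.05
tool_pos: [0.5782, -0.0166, 0.1448]
tcp_rot: [-0.291, 3.115, -0.002]
wrist_force: [4.1, 0.3, 9.9]
width: 0.156
grip_force: 77.9
```

```bash
python3 -c "
from h import *
bin_();print(bot.read_state()['torque']);c=grab('wrist');cv2.imwrite('pics/w4.png',cv2.resize(c['pixels'][60:360,170:500],None,fx=1.8,fy=1.8))"
```

```text
bin x -156.0 y 0.8 z(world) 144.8 F bin [-4.1  0.4  9.9] t 11.05 w 0.156 gf 77.9 
[ 0.12989537 -0.30522605  0.00787149]
```

View pics/w4.png

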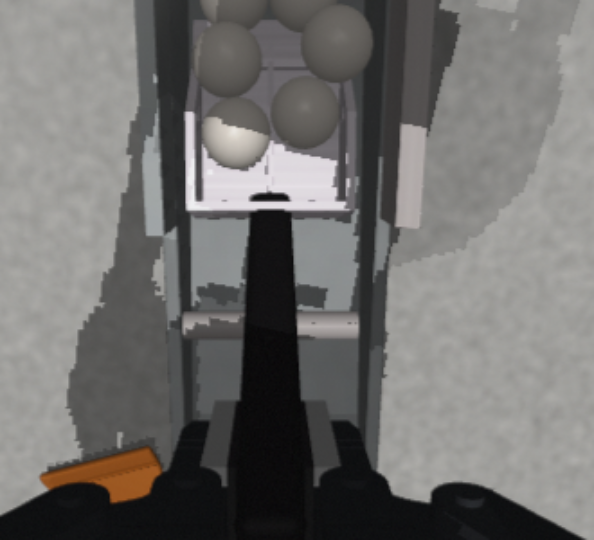

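Crop shows two balls in the pocket (centres (235,133), (305,112)) and two at the lip ((228,60), (337,43)). I push on until they are in.

>>> play_rows(steps=[0.004,0,0.001,0,0.008,0,0.0015,0,0.011,0,0.002,0,0.014,0,0.0025,0])

```text
time: 11.6
tool_pos: [0.566, -0.019, 0.1431]
tcp_rot: [-0.291, 3.112, -0.002]
wrist_force: [6.8, 2.7, 13.1]
width: 0.154
grip_force: 78.2
```

```bash
cat > balls.py <<'E'
from h import *
import sys
# find balls with Hough in the wrist view; give scoop-frame positions (pitch p deg) on the ball-centre plane
p=np.radians(float(sys.argv[1]) if len(sys.argv)>1 else 10)
s=bot.read_state();c=grab('wrist')
g=cv2.GaussianBlur(cv2.cvtColor(c['pixels'],cv2.COLOR_BGR2GRAY),(3,3),0)
yaw=Ro.from_rotvec(s['tcp_rot']).as_matrix();yaw=np.arctan2(yaw[1,0],yaw[0,0])
M=Ro.from_euler('ZY',[yaw,p]).as_matrix()
O=s['tool_pos']+[0,0,.002]-M@np.array([-.092,0,.104])   # scoop origin
print('origin',np.round(O,4))
C=cv2.HoughCircles(g,cv2.HOUGH_GRADIENT,1,14,param1=80,param2=13,minRadius=11,maxRadius=26)
out=[]
for u,v,r in (C[0] if C is not None else []):
    o,d=ray(c,u,v);n=M[:,2];P0=O+n*.015;k=((P0-o)@n)/(d@n);X=o+k*d
    l=M.T@(X-O);rr=r/c['mtx'][0,0]*(c['R'][2]@X+c['t'][2])
    if abs(l[1])<.04 and -.03<l[0]<.09: out.append((l[0]*1e3,l[1]*1e3,rr*1e3,u,v,g[int(v),int(u)]))
for o in sorted(out): print('scoop x %.0f y %.0f  r %.1f  px %.0f %.0f  grey %d'%o)
E
python3 balls.py; python3 -c "
from h import *
bin_();print(bot.read_state()['torque'])"
```

```text
origin [ 0.4947 -0.0325  0.0268]
scoop x -13 y -7  r 14.5  px 334 154  grey 218
scoop x -12 y 15  r 12.5  px 298 152  grey 224
scoop x -3 y -16  r 12.4  px 348 136  grey 91
scoop x 5 y -11  r 13.0  px 340 124  grey 110
scoop x 12 y 14  r 13.5  px 300 112  grey 104
scoop x 25 y -20  r 14.1  px 354 90  grey 100
scoop x 35 y 19  r 12.7  px 292 72  grey 106
scoop x 36 y -4  r 12.5  px 330 72  grey 100
scoop x 57 y -15  r 11.9  px 348 36  grey 105
scoop x 58 y 18  r 10.5  px 294 32  grey 148
bin x -143.4 y 0.9 z(world) 143.2 F bin [-7.1  0.2 10.2] t 11.65 w 0.15 gf 78.1 
[ 0.20921705 -0.76651703 -0.02816337]
```

>>> play_rows(steps=[-0.006,0,-0.001,0,-0.014,0,-0.0025,0,-0.02,0.002,-0.0035,0,-0.02,-0.002,-0.0035,0,-0.015,0.002,-0.0025,0,-0.01,-0.002,-0.0015,0,-0.005,0.001,-0.001,0,0,0,0,0,0.003,-0.001,0.0005,0,0.004,0,0.001,0])

```text
time: 12.9
tool_pos: [0.5589, -0.0194, 0.1387]
tcp_rot: [-0.291, 3.118, -0.0]
wrist_force: [5.6, -0.1, 5.3]
width: 0.154
grip_force: 77.3
```

```bash
python3 balls.py; python3 -c "
from h import *
bin_();print(bot.read_state()['torque'])"
```

```text
origin [ 0.4876 -0.0328  0.0223]
scoop x -11 y 15  r 10.4  px 298 150  grey 212
scoop x 3 y -13  r 13.1  px 342 128  grey 112
scoop x 13 y 10  r 15.8  px 306 110  grey 102
scoop x 27 y -19  r 15.0  px 352 88  grey 101
scoop x 33 y 19  r 14.9  px 292 78  grey 102
scoop x 40 y -2  r 13.4  px 326 66  grey 102
scoop x 50 y -18  r 13.3  px 352 48  grey 104
scoop x 51 y 18  r 11.6  px 292 46  grey 150
bin x -136.4 y -0.1 z(world) 138.7 F bin [-6.5 -0.3  5.3] t 12.95 w 0.151 gf 77.1 
[ 0.34315702 -1.12396468 -0.08310555]
```

>>> play_rows(steps=[0.001,0.001,0.001,0,0.003,-0.001,0.001,0,0.005,0.001,0.0015,0,0.007,0,0.002,0])

```text
time: 13.45
tool_pos: [0.5525, -0.0209, 0.1374]
tcp_rot: [-0.291, 3.117, -0.001]
wrist_force: [5.7, 1.7, 9.5]
width: 0.154
grip_force: 77.6
```

```bash
python3 balls.py; python3 -c "
from h import *
bin_();print(bot.read_state()['torque'])"
```

```text
origin [ 0.4812 -0.0344  0.021 ]
scoop x -7 y 15  r 11.1  px 298 144  grey 227
scoop x 1 y -9  r 13.7  px 338 130  grey 103
scoop x 10 y 7  r 15.1  px 312 116  grey 106
scoop x 25 y -20  r 15.0  px 354 92  grey 103
scoop x 26 y 19  r 14.9  px 292 88  grey 103
scoop x 37 y -2  r 14.9  px 326 70  grey 107
scoop x 43 y -19  r 13.3  px 354 60  grey 101
scoop x 45 y 18  r 11.5  px 294 56  grey 109
bin x -129.6 y 0.3 z(world) 137.3 F bin [-4.2  1.5  8.4] t 13.5 w 0.148 gf 77.5 
[ 0.16727995 -0.89943384  0.07850314]
```

>>> play_rows(steps=[0,0,-0.004,0,-0.001,0,-0.008,0,-0.002,0,-0.012,0,-0.003,0,-0.016,0,-0.004,0,-0.02,0,-0.005,0,-0.024,0,-0.006,0,-0.028,0,-0.006,0,-0.028,0,-0.006,0,-0.028,0])

```text
time: 14.62
tool_pos: [0.5539, -0.02, 0.1626]
tcp_rot: [-0.293, 3.128, -0.0]
wrist_force: [0.4, 0.1, -2.2]
width: 0.153
grip_force: 76.0
```

```bash
python3 balls.py; python3 -c "
from h import *
bin_();print(bot.read_state()['torque'])"
```

```text
origin [ 0.4826 -0.0335  0.0462]
scoop x -15 y -14  r 11.2  px 344 160  grey 222
scoop x -13 y 17  r 15.3  px 294 156  grey 159
scoop x -4 y 17  r 11.8  px 296 142  grey 213
scoop x 4 y -10  r 13.1  px 338 128  grey 103
scoop x 12 y 7  r 15.2  px 312 114  grey 99
scoop x 28 y -21  r 12.8  px 356 88  grey 99
scoop x 28 y 20  r 14.4  px 290 88  grey 100
scoop x 41 y 1  r 13.6  px 320 66  grey 100
scoop x 47 y -20  r 11.7  px 356 56  grey 103
scoop x 47 y 22  r 11.9  px 286 56  grey 142
bin x -131.4 y -0.4 z(world) 162.5 F bin [-0.8 -0.1 -2.7] t 14.68 w 0.152 gf 76.0 
[ 0.0611823  -0.3930959   0.04369925]
```

>>> play_rows(steps=[-0.004,0,-0.001,0,-0.01,0,-0.002,0,-0.016,0,-0.003,0,-0.022,0,-0.004,0,-0.028,0,-0.005,0,-0.034,0,-0.006,0,-0.04,0,-0.007,0,-0.042,0,-0.007,0,-0.042,0,-0.007,0])

```text
time: 15.8
tool_pos: [0.5951, -0.0121, 0.1695]
tcp_rot: [0.293, -3.128, -0.0]
wrist_force: [-0.0, -0.7, -1.3]
width: 0.15
grip_force: 76.0
```

```bash
python3 balls.py; python3 -c "
from h import *
bin_();print(bot.read_state()['torque'])
c=dict(np.load('last_wrist.npz'));cv2.imwrite('pics/w5.png',cv2.resize(c['pixels'][20:320,170:500],None,fx=1.8,fy=1.8))"
```

```text
origin [ 0.5239 -0.0256  0.0531]
scoop x 21 y -12  r 13.1  px 342 100  grey 103
scoop x 21 y 15  r 13.1  px 298 100  grey 101
scoop x 58 y 0  r 13.2  px 322 38  grey 96
bin x -173.2 y -0.5 z(world) 169.4 F bin [ 0.3  0.2 -1.9] t 15.85 w 0.152 gf 76.0 
[-0.00260287 -0.10245961 -0.04427736]
```

View pics/w5.png

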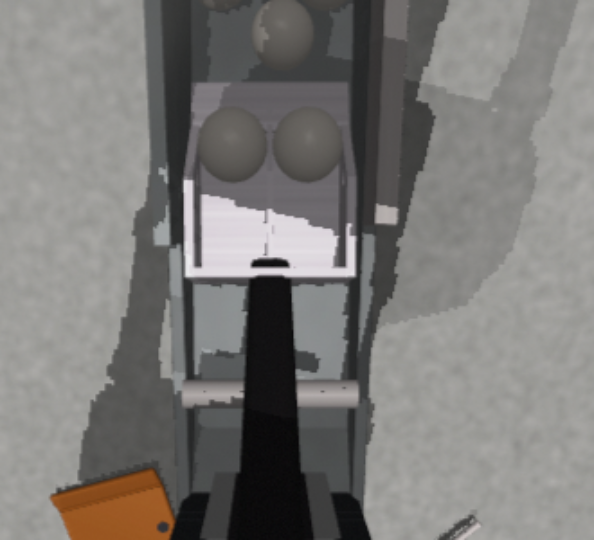

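The picture shows two balls in the front cells of the pocket, with the other six still in the bin. I need a second scoop, so first I check the scoop's pitch in the grip.

```bash
cat > pitch.py <<'E'
from h import *
from scipy.optimize import least_squares
def fit(c,pos,rv,obs):
    Mt=Ro.from_rotvec(rv).as_matrix();yaw=np.arctan2(Mt[1,0],Mt[0,0])
    def W(x,p):
        M=Ro.from_euler('ZY',[yaw,x[0]]).as_matrix()
        return np.array(pos)+[0,0,.002]+M@(np.array(p)/1e3-[-.092,0,.104])+Ro.from_euler('Z',yaw).as_matrix()@[x[1]/1e3,x[2]/1e3,0]
    f=lambda x:np.r_[np.concatenate([proj(c,W(x,p))-q for p,q in obs]),x[1:]*.3]
    r=least_squares(f,[.17,0,0]);print('pitch',np.degrees(r.x[0]),'dx,dy mm',r.x[1:],np.round(r.fun,1))
if __name__=='__main__':
    c=dict(np.load('last_wrist.npz'));s=bot.read_state()
    fit(c,s['tool_pos'],s['tcp_rot'],[((-28,28,27),(272.8,171.7)),((-28,-28,27),(367.2,171.7)),((43,28,1),(277.2,66.7)),((43,-28,1),(365,66.7)),((-92+28.7,-24,104-41),(369,238)),((-92+28.7,24,104-41),(271,238))])
E
python3 pitch.py
```

```text
pitch 9.268711150606306 dx,dy mm [1.54485854 1.14175118] [ 0.6  1.4  0.1  1.4  0.1 -0.7 -1.5 -0.8 -1.  -0.6  1.6 -0.6  0.5  0.3]
```

>>> play_rows(steps=[-0.009,0,0,0,-0.018,0,0.004,0,-0.026,0,0.01,0,-0.027,0,0.016,0,-0.027,0,0.0195,0,-0.027,0,0.021,0], jaw=255, grip_force=120)

```text
time: 16.6
tool_pos: [0.6216, -0.007, 0.1489]
tcp_rot: [0.293, -3.128, -0.0]
wrist_force: [-0.5, 0.2, 3.7]
width: 0.147
grip_force: 117.2
```

```bash
python3 balls.py; python3 -c "
from h import *
bin_();print(bot.read_state()['torque'])"
```

```text
origin [ 0.5503 -0.0205  0.0325]
scoop x 21 y -11  r 12.7  px 340 100  grey 104
scoop x 22 y 15  r 13.0  px 298 98  grey 106
bin x -200.3 y -0.6 z(world) 149.0 F bin [ 1.5 -1.5  1. ] t 16.65 w 0.149 gf 117.0 
[ 0.12926696  0.31824169 -0.03629491]
```

>>> play_rows(steps=[0.005,0,0.0015,0,0.01,0,0.0025,0,0.015,0,0.0035,0,0.02,0,0.0045,0,0.025,0,0.0055,0,0.03,0,0.0063,0,0.035,0,0.0072,0,0.04,0,0.008,0,0.045,0,0.009,0,0.05,0,0.0098,0])

```text
time: 17.9
tool_pos: [0.5748, -0.0166, 0.1412]
tcp_rot: [-0.292, 3.122, -0.001]
wrist_force: [3.6, 1.0, 6.1]
width: 0.148
grip_force: 117.7
```

```bash
python3 balls.py; python3 -c "
from h import *
bin_();print(bot.read_state()['torque'])"
```

```text
origin [ 0.5035 -0.03    0.0248]
scoop x -17 y -13  r 8.1  px 342 160  grey 225
scoop x -12 y 14  r 11.1  px 300 152  grey 221
scoop x 19 y 14  r 11.7  px 300 102  grey 100
scoop x 20 y -11  r 12.7  px 340 100  grey 103
scoop x 46 y -7  r 11.2  px 334 56  grey 111
scoop x 67 y 21  r 14.7  px 288 20  grey 134
scoop x 69 y -20  r 15.4  px 356 16  grey 124
bin x -151.8 y 0.1 z(world) 141.0 F bin [-2.2 -0.1  7.6] t 17.95 w 0.148 gf 117.8 
[ 0.12706346 -0.41928421 -0.02962599]
```

>>> play_rows(steps=[0.004,0,0.0008,0,0.008,0,0.0015,0,0.012,0,0.0022,0,0.015,0,0.0028,0,0.015,0,0.0028,0])

```text
time: 18.58
tool_pos: [0.5605, -0.0194, 0.1387]
tcp_rot: [-0.292, 3.121, -0.001]
wrist_force: [3.5, 1.1, 7.4]
width: 0.148
grip_force: 117.8
```

```bash
python3 balls.py; python3 -c "
from h import *
bin_();print(bot.read_state()['torque'])"
```

```text
origin [ 0.4892 -0.0328  0.0223]
scoop x -16 y 17  r 15.3  px 296 160  grey 225
scoop x 6 y 16  r 13.8  px 298 124  grey 105
scoop x 7 y -11  r 11.5  px 340 122  grey 103
scoop x 30 y 19  r 13.0  px 292 84  grey 105
scoop x 33 y -9  r 13.4  px 338 78  grey 103
scoop x 52 y 18  r 13.5  px 292 46  grey 138
scoop x 57 y -23  r 12.1  px 360 38  grey 112
scoop x 57 y 5  r 13.3  px 314 36  grey 107
bin x -138.0 y 0.2 z(world) 138.7 F bin [-3.4  0.5  7.6] t 18.62 w 0.15 gf 117.8 
[ 0.25745108 -0.56189179 -0.01006885]
```

>>> play_rows(steps=[0.003,0,0.0006,0,0.006,0,0.0012,0,0.009,0,0.0018,0,0.011,0,0.0022,0,0.011,0,0.0022,0])

```text
time: 19.25
tool_pos: [0.5505, -0.0214, 0.137]
tcp_rot: [-0.291, 3.119, -0.002]
wrist_force: [4.3, 0.6, 8.8]
width: 0.143
grip_force: 118.0
```

```bash
python3 balls.py; python3 -c "
from h import *
bin_();print(bot.read_state()['torque'])"
```

```text
origin [ 0.4792 -0.0349  0.0206]
scoop x -18 y -12  r 8.9  px 342 162  grey 152
scoop x -16 y 17  r 15.3  px 296 160  grey 141
scoop x -6 y 14  r 11.8  px 300 142  grey 227
scoop x -5 y -12  r 12.5  px 342 142  grey 110
scoop x 18 y -9  r 11.6  px 338 104  grey 103
scoop x 18 y 15  r 13.0  px 298 104  grey 108
scoop x 33 y -23  r 13.6  px 360 78  grey 102
scoop x 42 y 20  r 12.9  px 290 62  grey 112
scoop x 43 y -21  r 11.6  px 356 60  grey 102
scoop x 47 y 0  r 11.6  px 322 54  grey 107
bin x -127.9 y 0.4 z(world) 137.1 F bin [-4.8 -0.3  8.9] t 19.3 w 0.144 gf 118.0 
[ 0.30935131 -0.78545332  0.00805564]
```

>>> play_rows(steps=[-0.003,0,0.001,0,-0.006,0,0.0025,0,-0.009,0,0.004,0,-0.012,0,0.0055,0,-0.015,0,0.0075,0,-0.018,0,0.009,0,-0.021,0,0.0105,0,-0.021,0,0.0105,0], jaw=255, grip_force=80)

```text
time: 20.3
tool_pos: [0.5698, -0.0178, 0.1263]
tcp_rot: [-0.293, 3.123, -0.002]
wrist_force: [2.4, 0.3, 11.7]
width: 0.144
grip_force: 117.5
```

```bash
python3 balls.py 0; python3 -c "
from h import *
bin_();print(bot.read_state()['torque'])"
```

```text
origin [ 0.4794 -0.0349  0.0243]
scoop x -5 y 14  r 12.7  px 298 110  grey 110
scoop x -4 y -13  r 13.3  px 344 108  grey 108
scoop x 18 y -9  r 11.7  px 340 66  grey 101
scoop x 19 y 17  r 14.2  px 292 66  grey 104
scoop x 34 y -23  r 13.9  px 364 36  grey 102
scoop x 41 y 0  r 10.4  px 322 20  grey 94
scoop x 43 y 18  r 13.7  px 288 16  grey 138
bin x -147.5 y 0.4 z(world) 126.3 F bin [-1.5  0.3 11.4] t 20.35 w 0.148 gf 117.5 
[-0.06767742  0.23421184 -0.00210623]
```

>>> play_rows(steps=[0,0,-0.005,0,0,0,-0.01,0,0,0,-0.015,0,-0.004,0,-0.02,0,-0.009,0,-0.024,0,-0.014,0,-0.028,0,-0.019,0,-0.032,0,-0.024,0,-0.036,0,-0.027,0,-0.038,0,-0.027,0,-0.038,0])

```text
time: 21.6
tool_pos: [0.5945, -0.0123, 0.1615]
tcp_rot: [-0.293, 3.128, -0.0]
wrist_force: [-0.4, 0.2, -1.9]
width: 0.147
grip_force: 115.6
```

```bash
python3 balls.py 0; python3 -c "
from h import *
bin_();print(bot.read_state()['torque'])
import cv2
c=dict(np.load('last_wrist.npz'));g=cv2.cvtColor(c['pixels'],cv2.COLOR_BGR2GRAY)
# strong horizontal edges along centre columns beside handle
for col in (285,355):
    d=np.diff(cv2.GaussianBlur(g,(5,5),0)[:260,col].astype(int)); print(col,[(i,int(d[i])) for i in range(len(d)) if abs(d[i])>14])"
```

```text
origin [ 0.5041 -0.0294  0.0595]
scoop x -16 y 19  r 6.9  px 290 132  grey 116
scoop x -7 y -13  r 13.4  px 344 116  grey 108
scoop x -6 y 17  r 14.7  px 294 114  grey 102
scoop x 17 y -11  r 13.0  px 342 70  grey 103
scoop x 18 y 13  r 13.6  px 298 68  grey 103
scoop x 37 y 14  r 7.5  px 298 30  grey 131
scoop x 51 y 19  r 10.3  px 288 2  grey 135
bin x -172.4 y -0.5 z(world) 161.2 F bin [-0.6  0.2 -3. ] t 21.65 w 0.146 gf 115.6 
[-0.00348122 -0.14562238 -0.01079903]
285 [(20, 16), (119, 16), (120, 26), (121, 16), (132, 29), (133, 42), (134, 29), (147, -18), (148, -38), (149, -40), (150, -22), (156, 21), (157, 24), (205, -15), (206, -16), (207, -15), (218, 15), (219, 15), (232, -16)]
355 [(142, 28), (143, 43), (144, 31), (147, -21), (148, -43), (149, -48), (150, -28), (157, 15), (158, 24), (159, 21), (244, -15)]
```

Run:
```python
from h import *
c=dict(np.load('last_wrist.npz'));s=bot.read_state()
Mt=Ro.from_rotvec(s['tcp_rot']).as_matrix();yaw=np.arctan2(Mt[1,0],Mt[0,0])
for p in(-6,-4,-2,0,2,4):
    M=Ro.from_euler('ZY',[yaw,np.radians(p)]).as_matrix();W=lambda q:s['tool_pos']+[0,0,.002]+M@(np.array(q)/1e3-[-.092,0,.104])
    print(p,[np.round(proj(c,W(q)),1) for q in((-28,0,27),(-63.3,0,63),(-12.5,12.5,15),(12.5,12.5,15))])
```

```text
-6 [array([322.5, 138. ]), array([322.8, 221.3]), array([299.8, 107. ]), array([298.8,  56. ])]
-4 [array([322.5, 142.9]), array([322.7, 223.5]), array([300.2, 113. ]), array([299.4,  63.6])]
-2 [array([322.5, 147.8]), array([322.7, 225.8]), array([300.6, 119. ]), array([299.8,  71. ])]
0 [array([322.4, 152.6]), array([322.7, 228.2]), array([300.9, 125. ]), array([300.3,  78.3])]
2 [array([322.4, 157.5]), array([322.7, 230.6]), array([301.3, 130.9]), array([300.7,  85.5])]
4 [array([322.4, 162.4]), array([322.7, 233.1]), array([301.6, 136.7]), array([301.1,  92.6])]
```

>>> play_rows(steps=[-0.003,0,-0.003,0,-0.006,0,-0.006,0,-0.0075,0,-0.0085,0,-0.0075,0,-0.009,0,-0.0075,0,-0.009,0])

```text
time: 22.28
tool_pos: [0.6015, -0.011, 0.1703]
tcp_rot: [0.293, -3.128, 0.0]
wrist_force: [-0.5, 0.2, -2.0]
width: 0.144
grip_force: 115.6
```

```bash
python3 balls.py -2; python3 -c "
from h import *
bin_();print(bot.read_state()['torque'])"
```

```text
origin [ 0.5076 -0.0287  0.0716]
scoop x -22 y 20  r 11.6  px 288 136  grey 216
scoop x -10 y -14  r 14.5  px 348 114  grey 105
scoop x -8 y 14  r 12.0  px 298 112  grey 107
scoop x 13 y -10  r 11.0  px 340 72  grey 97
scoop x 15 y 14  r 12.7  px 296 66  grey 104
bin x -179.8 y -0.5 z(world) 170.2 F bin [-0.2 -0.1 -1.7] t 22.32 w 0.149 gf 115.6 
[ 0.07457048 -0.11229486  0.00418352]
```

Four balls lie at the four cells and the scoop is about level, with its rim about 3 mm under the bar. I draw it sideways, watching the force.

>>> play_rows(steps=[0,0.003,0,0,0,0.007,0,0,0,0.011,0,0,0,0.015,0,0,0,0.019,0,0,0,0.023,0,0,0,0.027,0,0,0,0.031,0,0])

```text
time: 23.32
tool_pos: [0.5957, 0.0198, 0.1703]
tcp_rot: [-0.293, 3.128, 0.0]
wrist_force: [-0.1, -0.8, -3.2]
width: 0.144
grip_force: 115.6
```

```bash
python3 balls.py -2; python3 -c "
from h import *
bin_();print(bot.read_state()['torque'])"
```

```text
origin [0.5018 0.002  0.0716]
scoop x -20 y 16  r 9.3  px 294 134  grey 101
scoop x -9 y -12  r 12.6  px 344 112  grey 114
scoop x -8 y 14  r 11.9  px 298 110  grey 114
scoop x 14 y -9  r 12.2  px 340 68  grey 105
scoop x 16 y 14  r 13.3  px 298 66  grey 107
bin x -179.9 y -32.2 z(world) 170.3 F bin [ 0.3 -1.3 -2.5] t 23.38 w 0.149 gf 115.7 
[ 0.0590088  -0.10745524  0.03525791]
```

>>> play_rows(steps=[0,0.004,0,0,0,0.009,0,0,0,0.014,0,0,0,0.02,0,0,0,0.026,0,0,0,0.032,0,0,0,0.038,0,0,0,0.044,0,0,0,0.05,0,0,0,0.054,0,0])

```text
time: 24.62
tool_pos: [0.5857, 0.073, 0.1703]
tcp_rot: [-0.293, 3.128, 0.0]
wrist_force: [0.1, -0.4, -1.2]
width: 0.147
grip_force: 115.7
```

```bash
python3 balls.py -2; python3 -c "
from h import *
bin_();s=bot.read_state();print(s['torque'],s['q'])
to([.60,.09,.30],100)"
```

```text
origin [0.4917 0.0553 0.0715]
scoop x -22 y 13  r 8.7  px 300 138  grey 222
scoop x -9 y 16  r 14.5  px 294 112  grey 111
scoop x -8 y -11  r 12.0  px 342 112  grey 123
scoop x 15 y -11  r 12.8  px 342 68  grey 113
scoop x 15 y 13  r 12.2  px 298 68  grey 109
bin x -179.9 y -86.3 z(world) 170.2 F bin [ 0.3 -0.4 -1.4] t 24.68 w 0.148 gf 115.7 
[ 0.04103598 -0.14349294 -0.03798927] [ 8.22297634e-02  1.65844176e-01  1.87130855e+00  4.11587097e-04
  1.10457853e+00 -1.67578497e+00]
to [-0.0173  0.0137 -0.1298] turn 1.583 now [0.5855 0.0734 0.1702] yaw -169.28 t 24.68 tilt [-2.e-04  4.e-04 -1.e+00]
```

>>> play_rows(steps=[0,0,-0.004,0,0,0,-0.012,0,0,0,-0.024,0,0,0,-0.04,0,0,0,-0.056,0,0,0,-0.072,0,0,0,-0.088,0,0,0,-0.1,0,0,0,-0.107,0,0,0,-0.11,0])

```text
time: 25.92
tool_pos: [0.5858, 0.0726, 0.2806]
tcp_rot: [-0.293, 3.128, 0.0]
wrist_force: [0.6, 0.5, -3.0]
width: 0.146
grip_force: 115.7
```

```bash
python3 balls.py -2; python3 -c "
from h import *
bin_();to([.6194,-.2735,.28])"
```

```text
origin [0.4919 0.0548 0.1819]
scoop x -28 y 5  r 11.7  px 314 148  grey 212
scoop x -17 y -36  r 11.5  px 384 128  grey 142
scoop x -15 y 13  r 6.8  px 300 124  grey 172
scoop x -8 y -12  r 11.9  px 342 112  grey 220
scoop x -8 y 14  r 11.9  px 298 110  grey 219
scoop x -0 y 16  r 10.4  px 294 96  grey 182
scoop x 16 y -12  r 12.7  px 344 66  grey 103
scoop x 17 y 12  r 12.7  px 300 64  grey 106
bin x -180.0 y -85.5 z(world) 280.6 F bin [ 0.5 -1.4 -2.1] t 25.98 w 0.15 gf 115.7 
to [ 0.0312 -0.3463  0.0006] turn 0 now [0.5858 0.0726 0.2806] yaw -169.3 t 25.98 tilt [ 1.e-04  0.e+00 -1.e+00]
```

>>> play_rows(steps=[0.001,-0.004,0,0,0.002,-0.013,0,0,0.003,-0.027,0,0,0.004,-0.045,0,0,0.006,-0.065,0,0,0.008,-0.088,0,0,0.01,-0.112,0,0,0.012,-0.136,0,0,0.014,-0.16,0,0,0.016,-0.184,0,0])

```text
time: 27.22
tool_pos: [0.604, -0.1133, 0.2802]
tcp_rot: [0.291, -3.128, 0.0]
wrist_force: [-0.4, -0.2, -2.1]
width: 0.146
grip_force: 115.7
```

>>> play_rows(steps=[0.002,-0.024,0,0,0.004,-0.048,0,0,0.006,-0.072,0,0,0.008,-0.095,0,0,0.01,-0.116,0,0,0.012,-0.134,0,0,0.014,-0.148,0,0,0.015,-0.157,0,0,0.015,-0.162,0,0,0.015,-0.162,0,0])

```text
time: 28.48
tool_pos: [0.6195, -0.2731, 0.2802]
tcp_rot: [0.293, -3.128, -0.0]
wrist_force: [0.8, 0.6, -2.6]
width: 0.144
grip_force: 115.8
```

```bash
python3 balls.py -2
python3 - <<'E'
from h import *
to([.6194,-.2735,.13]);c=grab('wrist')
hsv=cv2.cvtColor(c['pixels'],cv2.COLOR_BGR2HSV);m=cv2.inRange(hsv,(105,130,40),(125,255,255));m=cv2.morphologyEx(m,cv2.MORPH_CLOSE,np.ones((5,5)))
# platform outline seen from wrist: extremes in platform axes, on its top plane
cn=max(cv2.findContours(m,0,2)[0],key=cv2.contourArea)[:,0]
ok=[(1<u<638 and 1<v<478) for u,v in cn];w=np.array([atz(c,*p,.012)[:2] for p in cn[ok]])
a=np.radians(12.9)
for n,d in(('u',(np.cos(a),np.sin(a))),('v',(-np.sin(a),np.cos(a)))):
    q=w@d;print(n,q.min(),q.max(),(q.max()+q.min())/2,'top-view',np.dot([.5267,-.2908],d))
E
```

```text
origin [ 0.5256 -0.2909  0.1815]
scoop x -20 y 20  r 9.4  px 288 132  grey 141
scoop x -8 y -12  r 13.2  px 344 112  grey 108
scoop x -7 y 14  r 11.9  px 298 110  grey 224
scoop x 16 y -10  r 13.3  px 340 64  grey 219
scoop x 17 y 12  r 12.1  px 300 64  grey 218
to [ 0.0003 -0.0007  0.1503] turn 0 now [ 0.6196 -0.2728  0.2803] yaw -169.29 t 28.52 tilt [-0.e+00  4.e-04 -1.e+00]
u 0.3752060916243626 0.5237667647074544 0.4494864281659085 top-view 0.44848558724453175
v -0.4774023442922244 -0.41749012946970515 -0.44744623688096474 top-view -0.40104639137377535
```

>>> play_rows(steps=[0,0,0.004,0,0,0,0.014,0,0,0,0.03,0,0,0,0.05,0,0,0,0.072,0,0,0,0.094,0,0,0,0.116,0,0,0,0.134,0,0,0,0.147,0,0,0,0.155,0])

```text
time: 29.82
tool_pos: [0.6194, -0.2731, 0.1244]
tcp_rot: [0.293, -3.127, -0.0]
wrist_force: [-0.5, -0.6, -1.5]
width: 0.15
grip_force: 115.8
```

>>> play_rows(steps=[0,0,0.004,0,0,0,0.007,0,0,0,0.009,0,0,0,0.011,0])

```text
time: 30.32
tool_pos: [0.6198, -0.2733, 0.1147]
tcp_rot: [-0.293, 3.127, -0.001]
wrist_force: [0.4, -0.2, -2.4]
width: 0.146
grip_force: 115.8
```

>>> play_rows(steps=[0,0,0.001,0,0,0,0.002,0,0,0,0.003,0,0,0,0.003,0])

```text
time: 30.82
tool_pos: [0.62, -0.2732, 0.1125]
tcp_rot: [-0.293, 3.127, -0.001]
wrist_force: [-0.5, 2.1, 4.5]
width: 0.149
grip_force: 116.7
```

>>> play_rows(steps=[0,0,0,0,0,0,0,0,0,0,0,0], jaw=200, grip_force=20)

```text
time: 31.2
tool_pos: [0.6193, -0.2732, 0.1108]
tcp_rot: [0.293, -3.127, -0.0]
wrist_force: [0.5, -0.7, -0.0]
width: 0.215
grip_force: 0.0
```

>>> play_rows(steps=[0,0,0,0,0,0,0,0,0,0,0,0,0,0,0,0,0,0,0,0], jaw=110)

```text
time: 31.82
tool_pos: [0.6195, -0.2732, 0.1113]
tcp_rot: [-0.293, 3.128, -0.0]
wrist_force: [-0.2, -0.1, -0.4]
width: 0.571
grip_force: 0.0
```

```bash
python3 balls.py 0; python3 -c "
from h import *
s=bot.read_state();print(s['width'],s['grip_force'],s['wrist_force'])"
```

```text
origin [ 0.5291 -0.2902  0.0093]
scoop x -18 y 18  r 10.3  px 292 136  grey 134
scoop x -14 y -15  r 13.5  px 348 128  grey 98
scoop x -5 y -11  r 12.8  px 340 112  grey 121
scoop x -4 y 14  r 12.1  px 298 110  grey 240
scoop x 13 y -12  r 10.6  px 344 78  grey 177
scoop x 20 y -12  r 12.3  px 344 64  grey 236
scoop x 21 y 15  r 12.2  px 296 62  grey 244
0.5685381949697971 0.0 [-0.28405976  0.21082638  0.37785482]
```

>>> play_rows(steps=[0,0,-0.008,0,0,0,-0.02,0,0,0,-0.04,0,0,0,-0.065,0,0,0,-0.09,0,0,0,-0.12,0,0,0,-0.15,0,0,0,-0.17,0,0,0,-0.17,0,0,0,-0.17,0])

```text
time: 33.12
tool_pos: [0.619, -0.2729, 0.2802]
tcp_rot: [0.293, -3.127, -0.001]
wrist_force: [-0.4, 0.3, -0.7]
width: 0.571
grip_force: 0.0
```

Run:
```python
from h import *
# check from wrist and side: scoop standing level at O, 4 balls in cells, no balls on bench
s=bot.read_state();print(s['tool_pos'],s['time']);th=np.radians(-169.3);M=Ro.from_euler('Z',th).as_matrix()
O=np.array([.6195,-.2732,.012])+M@[.092,0,0];print('O',O)
for n in('wrist','side','top'):
    c=grab(n);g=cv2.cvtColor(c['pixels'],cv2.COLOR_BGR2GRAY)
    print(n,'pred cells',[np.round(proj(c,O+M@[x,y,.015])).tolist() for x in(.0125,-.0125) for y in(.0125,-.0125)],'top end',np.round(proj(c,O+M@[-.1035,0,.1204])))
    C=cv2.HoughCircles(cv2.GaussianBlur(g,(3,3),0),cv2.HOUGH_GRADIENT,1,8,param1=80,param2=11,minRadius=4,maxRadius=22)
    print([tuple(int(v) for v in q)+(int(g[int(q[1]),int(q[0])]),) for q in C[0] if 0<q[1]<480 and g[min(479,int(q[1])),min(639,int(q[0]))]>80][:22])
```

```text
[ 0.61896161 -0.27291636  0.28018424] 33.125
O [ 0.52909962 -0.29028133  0.012     ]
wrist pred cells [[309.0, 111.0], [333.0, 111.0], [309.0, 136.0], [333.0, 136.0]] top end [321. 248.]
[(305, 102, 11, 233), (306, 135, 18, 206), (330, 129, 15, 99), (308, 123, 14, 223), (328, 113, 18, 139), (308, 110, 14, 171), (619, 64, 20, 155), (328, 104, 10, 201), (330, 138, 16, 81), (205, 315, 20, 127), (347, 230, 20, 83), (186, 312, 11, 107), (607, 308, 18, 150), (626, 73, 14, 225), (318, 116, 7, 220), (339, 203, 12, 147), (298, 199, 9, 148), (339, 143, 7, 208), (618, 73, 14, 169), (317, 289, 12, 84), (600, 281, 15, 109), (332, 120, 11, 95)]
side pred cells [[387.0, 203.0], [385.0, 207.0], [379.0, 201.0], [376.0, 205.0]] top end [347. 166.]
[(183, 370, 21, 119), (476, 298, 21, 98), (249, 360, 20, 121), (323, 223, 20, 121), (233, 276, 19, 116), (320, 215, 18, 120), (123, 304, 20, 119), (139, 287, 15, 118), (269, 248, 17, 120), (344, 186, 15, 124), (309, 180, 8, 96), (497, 136, 14, 178), (347, 213, 6, 116), (242, 248, 21, 119), (214, 274, 7, 108), (112, 286, 10, 118), (96, 300, 7, 176), (148, 282, 7, 117), (128, 282, 4, 173), (453, 246, 18, 120), (141, 264, 12, 120), (321, 180, 8, 96)]
top pred cells [[486.0, 219.0], [476.0, 222.0], [483.0, 209.0], [473.0, 211.0]] top end [482. 159.]
[(503, 102, 20, 145), (367, 245, 20, 182), (606, 169, 21, 102), (493, 93, 15, 151), (510, 110, 21, 145), (488, 212, 12, 245), (381, 280, 21, 183), (365, 235, 20, 184), (545, 102, 21, 102), (193, 87, 21, 180), (428, 289, 18, 104), (373, 257, 17, 247), (495, 103, 18, 150), (499, 164, 15, 103), (379, 153, 12, 136), (469, 209, 19, 218), (463, 148, 18, 105), (482, 231, 12, 227), (480, 213, 12, 118), (499, 115, 10, 150), (461, 169, 21, 105), (526, 74, 18, 171)]
```

Run:
```python
from h import *
a=cv2.cvtColor(cv2.imread('pics/top0.png'),cv2.COLOR_BGR2GRAY);b=cv2.cvtColor(dict(np.load('last_top.npz'))['pixels'],cv2.COLOR_BGR2GRAY)
for nm,m in(('brighter',(b>215)),('new bright',(b>215)&(cv2.dilate(a,np.ones((5,5)))<205))):
    n,l,st,ce=cv2.connectedComponentsWithStats(m.astype(np.uint8));print(nm,[(ce[i].round().astype(int).tolist(),int(st[i,4])) for i in range(1,n) if st[i,4]>12])
```

```text
brighter [([230, 69], 102), ([249, 68], 100), ([173, 70], 95), ([192, 70], 98), ([207, 70], 29), ([554, 71], 79), ([628, 102], 81), ([203, 105], 14), ([536, 119], 57), ([266, 132], 336), ([614, 152], 63), ([574, 174], 207), ([486, 211], 44), ([360, 243], 152), ([203, 221], 15), ([484, 229], 187), ([220, 223], 14), ([479, 224], 25), ([381, 256], 35), ([373, 257], 47), ([513, 389], 453), ([297, 440], 15)]
new bright [([554, 71], 79), ([628, 102], 81), ([203, 105], 14), ([536, 119], 57), ([614, 152], 63), ([574, 174], 207), ([486, 211], 44), ([203, 221], 15), ([484, 229], 187), ([220, 223], 14), ([479, 224], 25), ([372, 257], 20), ([513, 389], 453), ([297, 440], 15)]
```

```bash
python3 -c "
from h import *
print(bot.finish_job())"
```

```text
the job is handed in; nothing more can be done
None
```

The job is handed in at about 33 s: the scoop stands released, about 5 mm from the middle of the blue platform, with four balls in its pocket, after being drawn about level roughly 3 mm under the strike bar. It took two scoops to get four balls; the final top view, checked by brightness only, showed no spilled balls, but I did not recheck that the loose parts were unmoved.

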